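# Latch the trimmer's clamp bar and bring the carriage to its start notch

## Robot

A 6-joint arm with a two-finger parallel gripper is mounted at the origin on the work surface. World frame = base frame: x ahead of the robot, y to its left, z up, the work surface at z = 0. Lengths are in m, angles in rad, forces in N, time in s.
With the tool pointing down it reaches from about 0.35 to 1 m from the base axis. Payload 7.1 kg.
Tool frame: the origin (TCP) lies at the centre of the arm's flange, where the gripper is bolted on; the fingertips stand 173 mm ahead of it and the grasp point (between the pads) lies 155 mm ahead of it (env.tcp_to_grasp is the distance from the TCP to the grasp point, in m); z points along the fingers, y is the line along which they close (so a half turn about z gives the same grasp; the last joint's range is limited). The gripper opens to 85 mm and grips with 20 to 120 N. Pads are 22 mm wide; open, the fingers measure 114 mm over their backs; the gripper's body (76 mm by 85 mm) begins 54 mm behind the grasp point. The pads swing forward as they close: fully open they stand 13 mm farther back than shut.
Start: joints at [1.217, 0.423, 1.63, -0, 1.089, -0.019], TCP at [0.205, 0.59, 0.405] pointing down, gripper open.
Joint ranges: [-3, 3], [-0.9, 2.11], [0.09, 2.58], [-1.31, 4.45], [0.11, 2.69], [-2.54, 2.54]. Speed limits (rad/s): [2.39, 2.39, 3.01, 3.14, 3.14, 3.14].

## Interface

Orientations are given as a unit quaternion [w, x, y, z].
In Python, from cell import telemetry, vision, workorder, env gives the robot as it stands.
- The arm moves only by the tool play_rows, never from a script. Its argument "rows" is a list of rows, each an object of numbers: "tx", "ty", "tz": the shift along the tool's x, y, z in m; "ax", "ay", "az": the turn, a rotation vector about the tool's x, y, z in rad; "claw": the opening, from -1 (shut) to 1 (fully open). A call has 1 to 20 rows; each row is the pose to reach, as a shift and turn from the pose commanded when the call began, along the tool's axes at that moment; what a row does not reach only later rows make up. A row lasts 1/10 s, in which the tool goes at most 50 mm and 8.59 degrees, less where a joint would pass 70% of its speed; a pose out of reach is approached as far as the arm can. A call with a gripper value outside its range is refused whole. The fingers move at their own pace and stop on an object; "squeeze" is the grip in N (left out, the last holds). Time passes only in rows, so rows that repeat a pose let the fingers close. It gives the time, the measured TCP pose, the force, the opening and the grip force at its end, in the units of the state.
- telemetry.state(): the state, without advancing time (a new reading comes with each control period).
- vision.capture(name): name is "scene" or "side" or "wrist"; returns (picture, depth): 384x512x3 uint8, red, green, blue; 384x512 float32, m along the optical axis (not along the pixel's ray), 0 where there is no reading.
- vision.camera_info(name): a dict with "fov_y" (degrees; the focal length in pixels is half the picture's height over the tangent of half this angle, whatever the lens; pixels are square), "cx", "cy" (the principal point, pixels), "R" (3x3) and "t" (3): a world point X has camera coordinates R X + t. Camera axes: x right, y down, z forward; pixel columns grow to the right and rows downward; lengths in m; the calibration is good to about 2 mm. The wrist camera is an equidistant fisheye: a pixel r from the principal point sees the ray r / f radians off the axis. A picture is of the moment at which its call begins: read the wrist's pose just before it. camera_info takes no time and is no camera call; for the wrist camera it gives the pose at the moment of the call.
- workorder.sign_off(): hands the job in; it is judged then, once.
The state is a dict: "t": time; "joint_pos": joint angles; "joint_velocities": joint speeds; "tau": joint torques, N m; "tcp_pos": TCP position; "tool_rot": TCP orientation; "contact_force": force on the tool from outside, world axes, zero at the start; "ft_torque": the same for the moment, N m; "grip_width": opening from 0.0 (shut) to 1.0 (fully open); "grip_force": force on a finger pad.
Only numpy, scipy, OpenCV 4.12 (cv2) and the standard library are available. Lean on these libraries where they do the work, as an engineer would, in place of code of your own. Each camera call takes 0.05 s, during which the arm holds its last target. There are 200 camera calls.

## Task

The card is already squared under the board trimmer's clamp bar. Turn the red-knobbed latch fully across the end of the bar to lock it down, and only then slide the cutter carriage along the bar until its spring ball clicks into the notch of the yellow start stop. Finish gripping the carriage by its knob without letting go, still and fully home in the notch, ready for the cut; do not shift the start stop or disturb the other things on the table.

Things in the scene. Friction and masses are not known exactly. Their poses are not given: they have to be found in the camera images.
- trimmer: board trimmer, fixed: grey baseboard 260 x 600 mm, top face 22 mm high, brown card on it. Origin under its centre on the table; x across the board, away from the robot, y along the clamp bar, z up. The aluminium bar (40 wide, 18 high) lies along y at x = +20 mm, top face 43 mm above the table, from y = -251 mm (free end, latch) to y = +257 mm (hinge)
- clamp_bar (a joint): hinge of the clamp bar, rad: 0 = down flat on the card (so it starts, held by its weight of about 1 kg); grows as the free end lifts. It should stay down
- latch (a joint): latch lever turning on an upright post in front of the bar's free end, rad: 0 = lever along the trimmer's -y, clear of the bar; grows anticlockwise seen from above; 1.571 = at its stop, lever along the trimmer's +x, across and 1.8 mm above the bar (locked). Starts at 0 to 0.45, stays where it is left, needs 1 to 1.5 N at its knob
- latch_pivot (a point): fixed point on the latch post's axis at the lever's underside, 45 mm above the table. The lever is 14 mm wide, 5 mm thick and reaches 56 mm from this axis; a bolt head 13 mm across stands 5 mm above the lever here
- latch_knob (a point): centre of the top of the latch's red round upright knob, which moves with the lever: 14 mm diameter, 26 mm tall, 46 mm from the pivot axis; its top is 76 mm above the table, its foot (the lever's top face) 50 mm. Being round, it can be carried along its arc without turning the gripper
- carriage: cutter carriage that slides only along the bar: black saddle 72 x 64 mm, red blade housing on its front, saddle top 63 mm above the table. Origin on the bar's top face under the knob; axes as the trimmer's. It starts 100 to 330 mm from the notch, on the notch's +y side, and runs with 1.5 N of friction, which holds it where it is left
- carriage_knob (a point): centre of the top of the carriage's upright round orange knob, directly above the carriage origin: 26 mm diameter, 32 mm tall above the saddle, its top 96 mm above the table
- carriage_line (a point): white line at the top of the saddle's rear (+x) edge, same y as the carriage origin; the spring ball sits under it. Sliding to the notch, resistance rises by 5 to 9 N from 10 to 5 mm before it, vanishes at the click, and the ball pulls the carriage in; pushing on, resistance rises again within 5 mm and no stop follows. Freed within 4 mm of the notch, the carriage centres itself to 1 mm
- notch (a point): red line on top of the yellow start stop, a block 29 x 46 mm clamped behind the bar, set anew for each job, its top 38 mm above the table. The notch lies at this point's y in the trimmer's frame: the carriage is home when its origin has the same y, its white line over the red line. Axes as the trimmer's. It yields only to more than 80 N
- paper_cup: bystander: white paper cup, 80 mm across, 95 mm tall, origin under its centre
- glue_bottle: bystander: small glue bottle, 40 mm across, 118 mm tall, origin under its centre
- tape_roll: bystander: roll of cream masking tape lying flat, 90 mm across, 24 mm high, origin under its centre
- phone: bystander: black phone lying flat, 150 x 74 x 9 mm, origin under its centre

How it is judged:
By the outcome, as a careful person would: the job done as asked, in the order asked, and still so for the second after the job is handed in, while the arm keeps its last pose, push and grip.
It also fails if it takes over 61 s, if anything falls off the work surface, if the arm or the gripper's body presses on something with over 40 N, if the wrist force passes 120 N, or if a joint passes its speed limit or range.

## Working session

There is one attempt and no reset: what is moved stays moved. The work goes in short steps, Python scripts to look and compute and a tool call to move; the robot and the scene stay as the last step left them, time stands still between calls to the robot, and variables do not carry over. Pictures are saved under pics/ and viewed, at most 10 in all, crops included, and the job is handed in when it is done.

Besides the shell and the picture viewer there is one more tool, called after "Call:" as name(argument=value, ...) on one line, values as JSON. play_rows: Moves the arm, as the interface text tells. Its arguments: {"type":"object","properties":{"rows":{"type":"array"},"squeeze":{"type":"number"}},"required":["rows"]}

```bash
mkdir -p pics
cat > h.py <<'E'
import numpy as np,cv2
from cell import telemetry,vision,workorder,env
def cap(n,f):
    im,d=vision.capture(n); cv2.imwrite(f'pics/{f}.png',im[:,:,::-1]); np.save(f'pics/{f}.npy',d); return im,d
def px(name,u,v,z,ci=None):
    "pixel -> world at height z (pinhole)"
    ci=ci or vision.camera_info(name); f=192/np.tan(np.radians(ci['fov_y'])/2)
    R=np.array(ci['R']);t=np.array(ci['t'])
    a=np.array([u-ci['cx'],v-ci['cy']]); 
    if name=='wrist':
        r=np.hypot(*a); th=r/f; c=np.array([*(a/max(r,1e-9)*np.sin(th)),np.cos(th)])
    else: c=np.array([*(a/f),1])
    o=-R.T@t; w=R.T@c
    return o+w*(z-o[2])/w[2]
E
python3 - <<'E'
from h import *
s=telemetry.state();print(s)
a,_=cap('scene','s');b,_=cap('side','d')
for n in('scene','side'):
    ci=vision.camera_info(n);print(n,ci['fov_y'],-np.array(ci['R']).T@np.array(ci['t']))
for n in 'sd':
    im=cv2.imread(f'pics/{n}.png');cv2.imwrite(f'pics/{n}2.png',cv2.resize(im,(800,600),interpolation=cv2.INTER_CUBIC))
E
```

```text
{'t': 0.0, 'joint_pos': array([ 1.21699658e+00,  4.23879641e-01,  1.63072462e+00,  1.31693567e-05,
        1.08859297e+00, -1.89766951e-02]), 'joint_velocities': array([-7.92578287e-05,  7.28123320e-04, -1.38171856e-03, -5.94150919e-04,
        3.56395839e-04, -8.68697261e-04]), 'tau': array([-8.32094283e-04, -5.57380486e+01, -2.81734836e+01, -1.53931933e-05,
        7.45634461e-03,  6.07318952e-06]), 'tcp_pos': array([0.20523642, 0.59003466, 0.40390764]), 'tool_rot': array([-1.54404037e-04,  1.66633586e-01,  9.86018562e-01, -7.87316611e-04]), 'contact_force': array([-0.45594897, -0.06639155, -0.27764278]), 'ft_torque': array([ 0.01228858, -0.01014802, -0.00996058]), 'grip_force': 0.0, 'grip_width': 1.0006223152538256}
scene 45.8012108099374 [1.06439388 0.73568903 1.46679883]
side 55.02508493478845 [ 0.26495982 -0.80248636  0.9524342 ]
```

View pics/s2.png

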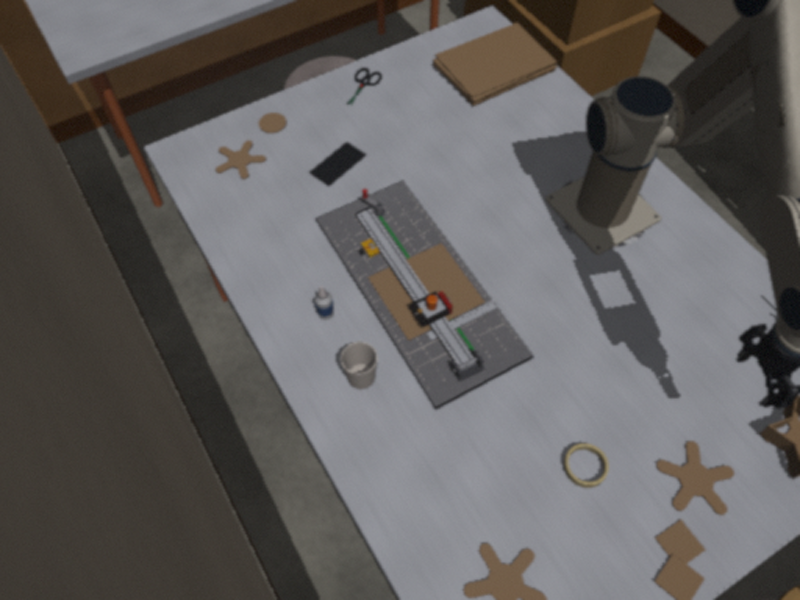

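View pics/d2.png

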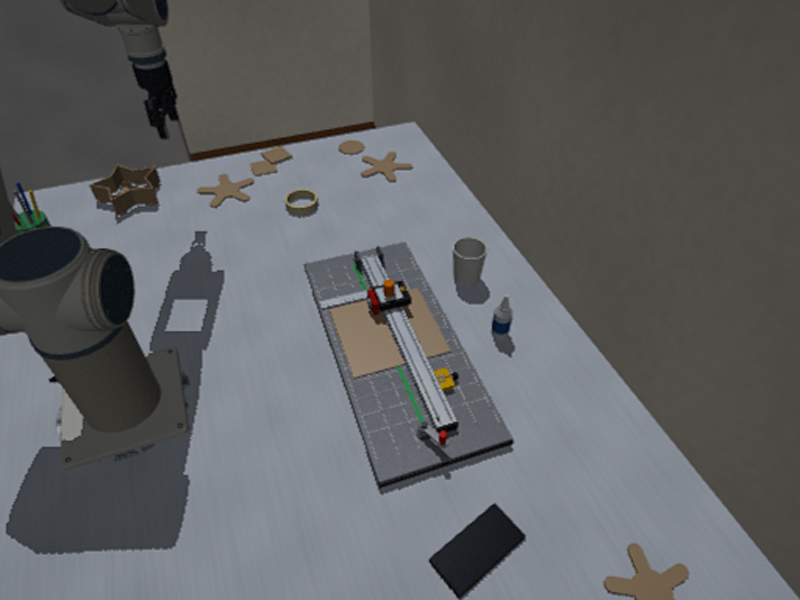

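The scene picture (800 px wide) shows the board with corners at about (318,218), (403,181), (532,356) and (437,406). The latch knob is near (365,193), the stop near (370,247) and the carriage knob near (432,300). The side view agrees with this. I'll enlarge both.

Run:
```python
import cv2
a=cv2.imread('pics/s.png')[112:262,195:355]; cv2.imwrite('pics/sc.png',cv2.resize(a,(640,600),interpolation=cv2.INTER_CUBIC))
b=cv2.imread('pics/d.png')[150:320,190:340]; cv2.imwrite('pics/dc.png',cv2.resize(b,(525,595),interpolation=cv2.INTER_CUBIC))
```

```text
(no output)
```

View pics/sc.png

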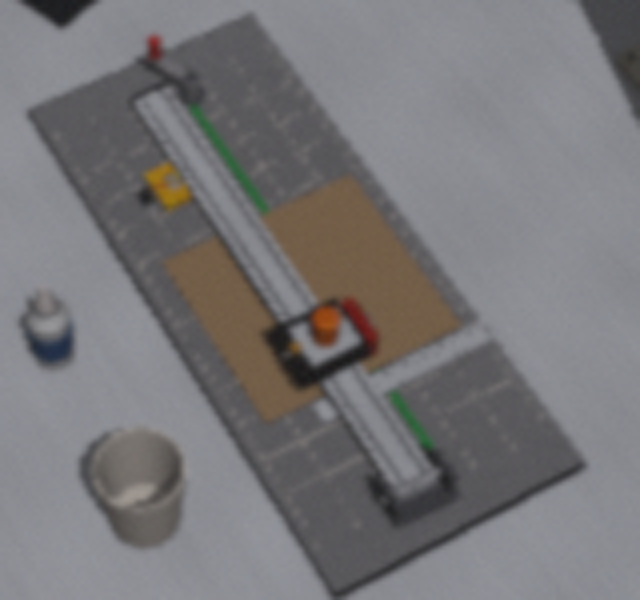

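View pics/dc.png

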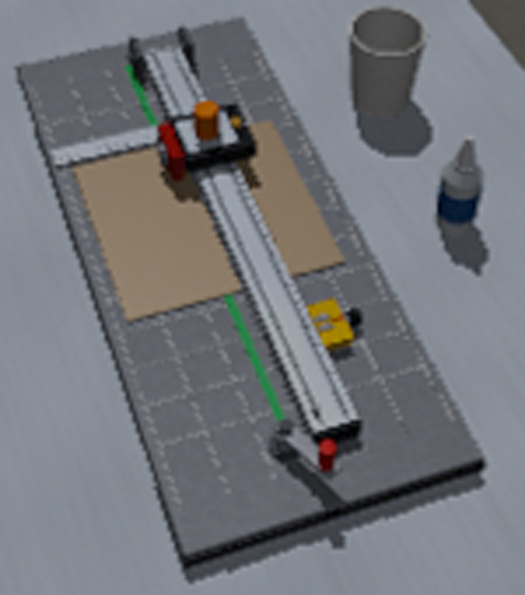

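The crops give these pixels, scene first and side second:
- Board corners: (30,112), (252,14), (584,464), (337,592); and (18,68), (243,18), (484,464), (185,556).
- Latch knob top: (154,38); (327,443).
- Carriage knob top: (326,311); (206,106).
- Stop: about (170,186); about (333,322).

Run:
```python
from h import *
S=lambda u,v,z:px('scene',195+(u+.5)/4-.5,112+(v+.5)/4-.5,z)
D=lambda u,v,z:px('side',190+(u+.5)/3.5-.5,150+(v+.5)/3.5-.5,z)
# corners in trimmer frame (x,y): order far-x/-y, near/-y, near/+y, far/+y
L=np.array([[.13,-.3],[-.13,-.3],[-.13,.3],[.13,.3]])
PS=[S(*p,.022) for p in[(30,112),(252,14),(584,464),(337,592)]]
PD=[D(*p,.022) for p in[(484,464),(185,556),(18,68),(243,18)]]
def fit(P):
    P=np.array(P)[:,:2];c=P.mean(0);H=L.T@(P-c);th=np.arctan2(H[0,1]-H[1,0],H[0,0]+H[1,1])
    R=np.array([[np.cos(th),-np.sin(th)],[np.sin(th),np.cos(th)]]);return c,th,R,(P-c)@R-L
for P in(PS,PD):
    c,th,R,e=fit(P);print(c,th,(e*1000).round())
c,th,R,e=fit((np.array(PS)+np.array(PD))/2)
print('fit',c,th)
for n,z,s,d in[('latchknob',.076,(154,38),(327,443)),('pivot',.055,(192,85),(283,428)),('cknob',.096,(326,311),(206,106)),('stop',.038,(170,186),(333,322))]:
    for p in(S(*s,z),D(*d,z)): print(n,p.round(4),(((p[:2]-c)@R)*1000).round(1))
```

```text
[ 0.53877427 -0.04771042] -0.0347523274694239 [[-1.  1.]
 [ 1. -1.]
 [ 3.  1.]
 [-3. -1.]]
[ 0.53811872 -0.05124425] -0.035460834678142455 [[-2. -1.]
 [ 3.  3.]
 [ 1. -2.]
 [-2.  0.]]
fit [ 0.53844649 -0.04947733] -0.035106086156409255
latchknob [ 0.5237 -0.3283  0.076 ] [  -5.  -279.2]
latchknob [ 0.5269 -0.3217  0.076 ] [  -2.  -272.5]
pivot [ 0.5136 -0.2719  0.055 ] [ -17.  -223.2]
pivot [ 0.5057 -0.2847  0.055 ] [ -24.4 -236.2]
cknob [0.5584 0.0409 0.096 ] [16.8 91.1]
cknob [0.5627 0.0502 0.096 ] [ 20.8 100.4]
stop [ 0.5887 -0.1874  0.038 ] [  55.  -136.1]
stop [ 0.5926 -0.1912  0.038 ] [  59.1 -139.7]
```

Call:
play_rows(rows=[{"tx": -0.573, "ty": -0.69, "tz": 0.06, "az": 0.485, "claw": 1}, {"tx": -0.573, "ty": -0.69, "tz": 0.06, "az": 0.485, "claw": 1}, {"tx": -0.573, "ty": -0.69, "tz": 0.06, "az": 0.485, "claw": 1}, {"tx": -0.573, "ty": -0.69, "tz": 0.06, "az": 0.485, "claw": 1}, {"tx": -0.573, "ty": -0.69, "tz": 0.06, "az": 0.485, "claw": 1}, {"tx": -0.573, "ty": -0.69, "tz": 0.06, "az": 0.485, "claw": 1}, {"tx": -0.573, "ty": -0.69, "tz": 0.06, "az": 0.485, "claw": 1}, {"tx": -0.573, "ty": -0.69, "tz": 0.06, "az": 0.485, "claw": 1}, {"tx": -0.573, "ty": -0.69, "tz": 0.06, "az": 0.485, "claw": 1}, {"tx": -0.573, "ty": -0.69, "tz": 0.06, "az": 0.485, "claw": 1}, {"tx": -0.573, "ty": -0.69, "tz": 0.06, "az": 0.485, "claw": 1}, {"tx": -0.573, "ty": -0.69, "tz": 0.06, "az": 0.485, "claw": 1}, {"tx": -0.573, "ty": -0.69, "tz": 0.06, "az": 0.485, "claw": 1}, {"tx": -0.573, "ty": -0.69, "tz": 0.06, "az": 0.485, "claw": 1}, {"tx": -0.573, "ty": -0.69, "tz": 0.06, "az": 0.485, "claw": 1}, {"tx": -0.573, "ty": -0.69, "tz": 0.06, "az": 0.485, "claw": 1}, {"tx": -0.573, "ty": -0.69, "tz": 0.06, "az": 0.485, "claw": 1}, {"tx": -0.573, "ty": -0.69, "tz": 0.06, "az": 0.485, "claw": 1}, {"tx": -0.573, "ty": -0.69, "tz": 0.06, "az": 0.485, "claw": 1}, {"tx": -0.573, "ty": -0.69, "tz": 0.06, "az": 0.485, "claw": 1}])

```text
invalid input at $.rows[0]: expected keys tx, ty, tz, ax, ay, az, claw
```

Call:
play_rows(rows=[{"tx": 0, "ty": 0, "tz": 0, "claw": 1}, {"tx": 0, "ty": 0, "tz": 0, "claw": 1}, {"tx": 0, "ty": 0, "tz": 0, "claw": 1}])

```text
invalid input at $.rows[0]: expected keys tx, ty, tz, ax, ay, az, claw
```

Run:
```python
from h import *
s=telemetry.state();print(s['tcp_pos'],s['tool_rot'],s['joint_pos'],s['t'])
import json
ci=vision.camera_info('wrist');json.dump({k:np.array(v).tolist() for k,v in ci.items()},open('w1.json','w'))
im,_=cap('wrist','w1');cv2.imwrite('pics/w1b.png',cv2.resize(im[:,:,::-1],(800,600),interpolation=cv2.INTER_CUBIC))
```

```text
[0.20526906 0.59007765 0.40401601] [-1.21391804e-04  1.66616518e-01  9.86021537e-01 -6.70767827e-04] [ 1.21697585e+00  4.23791528e-01  1.63058893e+00 -1.13664374e-05
  1.08857549e+00 -1.90206814e-02] 0.1
```

View pics/w1b.png

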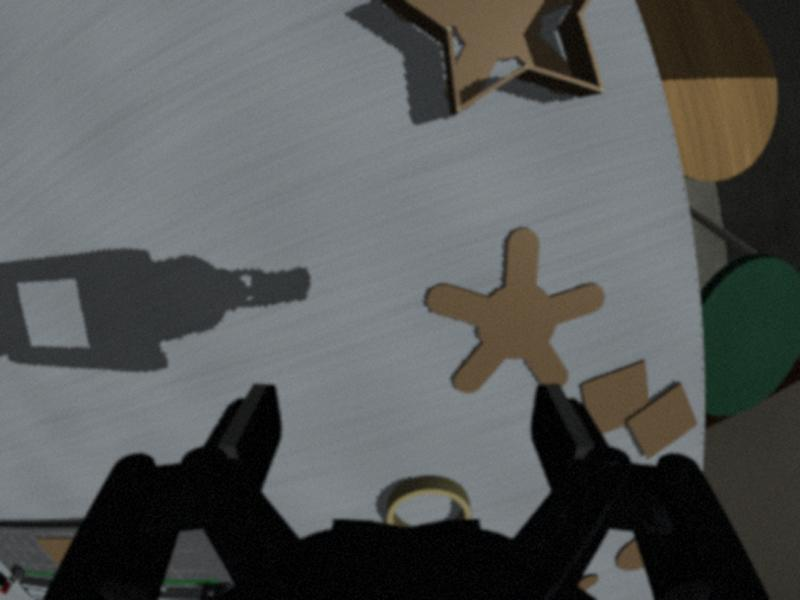

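That picture was taken from the start pose because every row needs all seven keys. It shows that the camera sits on the tool +x side, so I'll view from a pose shifted to suit.

Call:
play_rows(rows=[{"tx": -0.654, "ty": -0.783, "tz": 0.06, "ax": 0, "ay": 0, "az": 0.485, "claw": 1}, {"tx": -0.654, "ty": -0.783, "tz": 0.06, "ax": 0, "ay": 0, "az": 0.485, "claw": 1}, {"tx": -0.654, "ty": -0.783, "tz": 0.06, "ax": 0, "ay": 0, "az": 0.485, "claw": 1}, {"tx": -0.654, "ty": -0.783, "tz": 0.06, "ax": 0, "ay": 0, "az": 0.485, "claw": 1}, {"tx": -0.654, "ty": -0.783, "tz": 0.06, "ax": 0, "ay": 0, "az": 0.485, "claw": 1}, {"tx": -0.654, "ty": -0.783, "tz": 0.06, "ax": 0, "ay": 0, "az": 0.485, "claw": 1}, {"tx": -0.654, "ty": -0.783, "tz": 0.06, "ax": 0, "ay": 0, "az": 0.485, "claw": 1}, {"tx": -0.654, "ty": -0.783, "tz": 0.06, "ax": 0, "ay": 0, "az": 0.485, "claw": 1}, {"tx": -0.654, "ty": -0.783, "tz": 0.06, "ax": 0, "ay": 0, "az": 0.485, "claw": 1}, {"tx": -0.654, "ty": -0.783, "tz": 0.06, "ax": 0, "ay": 0, "az": 0.485, "claw": 1}, {"tx": -0.654, "ty": -0.783, "tz": 0.06, "ax": 0, "ay": 0, "az": 0.485, "claw": 1}, {"tx": -0.654, "ty": -0.783, "tz": 0.06, "ax": 0, "ay": 0, "az": 0.485, "claw": 1}, {"tx": -0.654, "ty": -0.783, "tz": 0.06, "ax": 0, "ay": 0, "az": 0.485, "claw": 1}, {"tx": -0.654, "ty": -0.783, "tz": 0.06, "ax": 0, "ay": 0, "az": 0.485, "claw": 1}, {"tx": -0.654, "ty": -0.783, "tz": 0.06, "ax": 0, "ay": 0, "az": 0.485, "claw": 1}, {"tx": -0.654, "ty": -0.783, "tz": 0.06, "ax": 0, "ay": 0, "az": 0.485, "claw": 1}, {"tx": -0.654, "ty": -0.783, "tz": 0.06, "ax": 0, "ay": 0, "az": 0.485, "claw": 1}, {"tx": -0.654, "ty": -0.783, "tz": 0.06, "ax": 0, "ay": 0, "az": 0.485, "claw": 1}, {"tx": -0.654, "ty": -0.783, "tz": 0.06, "ax": 0, "ay": 0, "az": 0.485, "claw": 1}, {"tx": -0.654, "ty": -0.783, "tz": 0.06, "ax": 0, "ay": 0, "az": 0.485, "claw": 1}])

```text
t: 2.15
tcp_pos: [0.5583, -0.3457, 0.3456]
tool_rot: [-0.0, 0.399, 0.917, 0.0]
contact_force: [1.1, -0.2, 0.3]
grip_width: 0.999
grip_force: 0.0
```

Call:
play_rows(rows=[{"tx": 0, "ty": 0, "tz": 0, "ax": 0, "ay": 0, "az": 0, "claw": 1}, {"tx": 0, "ty": 0, "tz": 0, "ax": 0, "ay": 0, "az": 0, "claw": 1}, {"tx": 0, "ty": 0, "tz": 0, "ax": 0, "ay": 0, "az": 0, "claw": 1}])

```text
t: 2.45
tcp_pos: [0.5575, -0.3428, 0.3455]
tool_rot: [-0.001, 0.398, 0.917, 0.0]
contact_force: [0.3, 1.2, 0.6]
grip_width: 0.997
grip_force: 0.0
```

Run:
```python
from h import *
s=telemetry.state();print(s['tcp_pos'],s['tool_rot'],s['joint_pos'],s['t'])
import json
ci=vision.camera_info('wrist');json.dump({k:np.array(v).tolist() for k,v in ci.items()},open('w1.json','w'))
im,_=cap('wrist','w1');cv2.imwrite('pics/w1b.png',cv2.resize(im[:,:,::-1],(800,600),interpolation=cv2.INTER_CUBIC))
```

```text
[ 0.55751342 -0.34281693  0.34550094] [-8.37910504e-04  3.98419060e-01  9.17203087e-01  2.19418674e-04] [-5.69521788e-01  5.32630934e-01  1.60130995e+00  1.96940968e-04
  1.00937606e+00 -1.32083769e+00] 2.45
```

View pics/w1b.png

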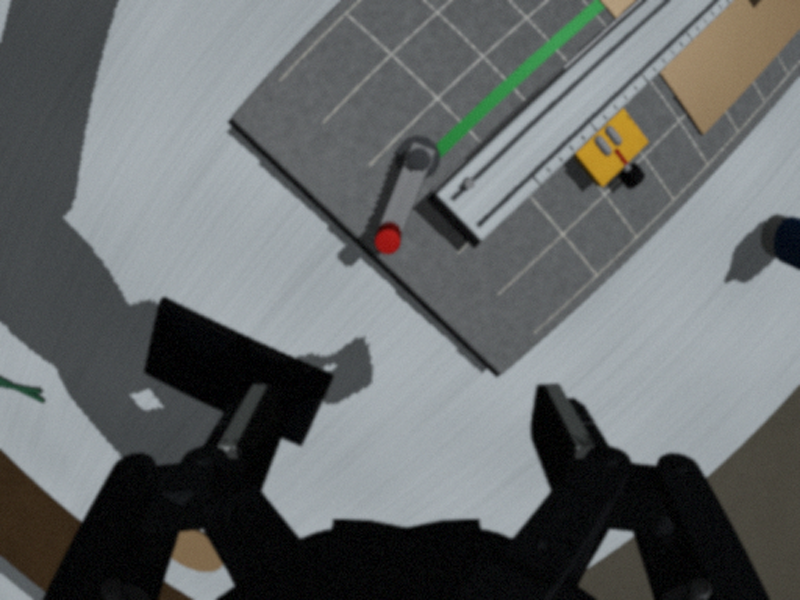

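The wrist view (800 px wide) shows:
- latch knob top at (389,238)
- bolt head at (418,156)
- bar free-end corners at (433,195) and (478,242)
- stop's red line running from (613,149) to (628,166)
- board corners at (231,123) and (497,374)

Run:
```python
from h import *
import json
ci=json.load(open('w1.json'))
c=np.array([0.53844649,-0.04947733]);th=-.0351
R=np.array([[np.cos(th),-np.sin(th)],[np.sin(th),np.cos(th)]])
for n,z,u,v in[('knob',.076,389,238),('bolt',.055,418,156),('bar1',.043,433,195),('bar2',.043,478,242),('red1',.038,613,149),('red2',.038,628,166),('cor1',.022,231,123),('cor2',.022,497,374)]:
    p=px('wrist',(u+.5)/1.5625-.5,(v+.5)/1.5625-.5,z,ci);print(n,p.round(4),(((p[:2]-c)@R)*1000).round(1))
s=telemetry.state();from scipy.spatial.transform import Rotation as Q
q=s['tool_rot'];print(Q.from_quat([*q[1:],q[0]]).as_matrix().round(4))
```

```text
knob [ 0.5276 -0.3243  0.076 ] [  -1.2 -275.1]
bolt [ 0.51   -0.2828  0.055 ] [ -20.3 -234.1]
bar1 [ 0.5325 -0.2935  0.043 ] [   2.7 -244.1]
bar2 [ 0.5719 -0.2952  0.043 ] [  42.1 -244.4]
red1 [ 0.5931 -0.1915  0.038 ] [  59.6 -140. ]
red2 [ 0.6083 -0.1909  0.038 ] [  74.7 -138.9]
cor1 [ 0.4051 -0.3462  0.022 ] [-122.8 -301.2]
cor2 [ 0.6575 -0.3537  0.022 ] [ 129.6 -299.9]
[[-6.830e-01  7.304e-01 -9.000e-04]
 [ 7.304e-01  6.830e-01  7.000e-04]
 [ 1.200e-03 -2.000e-04 -1.000e+00]]
```

Call:
play_rows(rows=[{"tx": 0.034, "ty": -0.009, "tz": 0.02, "ax": 0, "ay": 0, "az": 0, "claw": 0}, {"tx": 0.034, "ty": -0.009, "tz": 0.05, "ax": 0, "ay": 0, "az": 0, "claw": 0}, {"tx": 0.034, "ty": -0.009, "tz": 0.08, "ax": 0, "ay": 0, "az": 0, "claw": 0}, {"tx": 0.034, "ty": -0.009, "tz": 0.1, "ax": 0, "ay": 0, "az": 0, "claw": 0}, {"tx": 0.034, "ty": -0.009, "tz": 0.115, "ax": 0, "ay": 0, "az": 0, "claw": 0}, {"tx": 0.034, "ty": -0.009, "tz": 0.115, "ax": 0, "ay": 0, "az": 0, "claw": 0}, {"tx": 0.034, "ty": -0.009, "tz": 0.115, "ax": 0, "ay": 0, "az": 0, "claw": -0.55}, {"tx": 0.034, "ty": -0.009, "tz": 0.115, "ax": 0, "ay": 0, "az": 0, "claw": -0.55}, {"tx": 0.034, "ty": -0.009, "tz": 0.115, "ax": 0, "ay": 0, "az": 0, "claw": -0.55}, {"tx": 0.034, "ty": -0.009, "tz": 0.115, "ax": 0, "ay": 0, "az": 0, "claw": -0.55}, {"tx": 0.034, "ty": -0.009, "tz": 0.115, "ax": 0, "ay": 0, "az": 0, "claw": -0.55}], squeeze=20)

```text
t: 3.6
tcp_pos: [0.5283, -0.325, 0.2315]
tool_rot: [0.0, 0.399, 0.917, -0.0]
contact_force: [-0.0, -0.4, -0.5]
grip_width: 0.23
grip_force: 0.0
```

Run:
```python
from h import *
im,_=cap('wrist','w2');cv2.imwrite('pics/w2b.png',cv2.resize(im[150:330,150:390,::-1],(800,600),interpolation=cv2.INTER_CUBIC))
```

```text
(no output)
```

View pics/w2b.png

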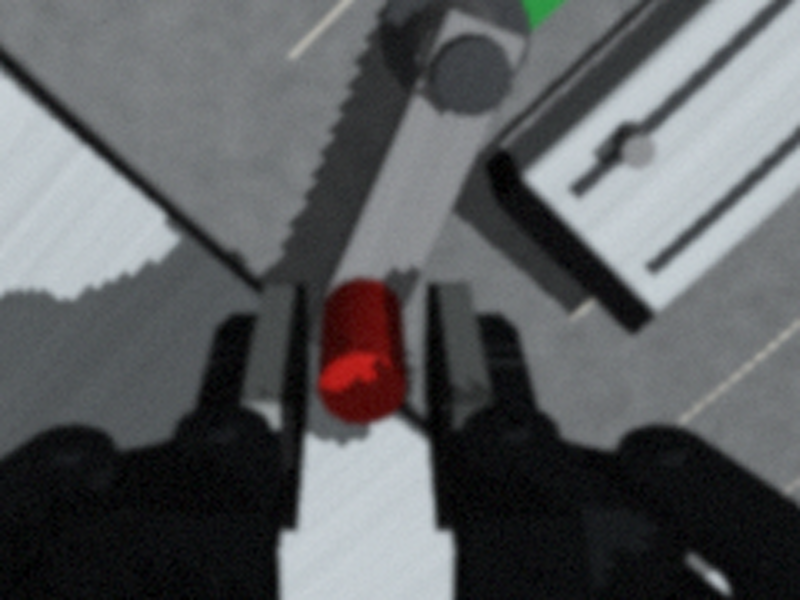

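The knob is caged between the pads, with its top at (362,375) in the crop. I'll carry it along the arc.

Call:
play_rows(rows=[{"tx": -0.001, "ty": 0.004, "tz": 0, "ax": 0, "ay": 0, "az": 0, "claw": -0.55}, {"tx": -0.002, "ty": 0.01, "tz": 0, "ax": 0, "ay": 0, "az": 0, "claw": -0.55}, {"tx": -0.0025, "ty": 0.015, "tz": 0, "ax": 0, "ay": 0, "az": 0, "claw": -0.55}, {"tx": -0.003, "ty": 0.019, "tz": 0, "ax": 0, "ay": 0, "az": 0, "claw": -0.55}, {"tx": -0.0025, "ty": 0.024, "tz": 0, "ax": 0, "ay": 0, "az": 0, "claw": -0.55}, {"tx": -0.002, "ty": 0.0285, "tz": 0, "ax": 0, "ay": 0, "az": 0, "claw": -0.55}, {"tx": -0.0005, "ty": 0.033, "tz": 0, "ax": 0, "ay": 0, "az": 0, "claw": -0.55}, {"tx": 0.001, "ty": 0.037, "tz": 0, "ax": 0, "ay": 0, "az": 0, "claw": -0.55}, {"tx": 0.0035, "ty": 0.041, "tz": 0, "ax": 0, "ay": 0, "az": 0, "claw": -0.55}, {"tx": 0.0055, "ty": 0.0445, "tz": 0, "ax": 0, "ay": 0, "az": 0, "claw": -0.55}, {"tx": 0.0055, "ty": 0.0445, "tz": 0, "ax": 0, "ay": 0, "az": 0, "claw": -0.55}, {"tx": 0.0055, "ty": 0.0445, "tz": 0, "ax": 0, "ay": 0, "az": 0, "claw": -0.55}])

```text
t: 4.85
tcp_pos: [0.5569, -0.2902, 0.2309]
tool_rot: [-0.0, 0.398, 0.917, 0.0]
contact_force: [-0.2, -0.3, 0.1]
grip_width: 0.228
grip_force: 0.0
```

Call:
play_rows(rows=[{"tx": 0.002, "ty": 0.0025, "tz": 0, "ax": 0, "ay": 0, "az": 0, "claw": -0.55}, {"tx": 0.004, "ty": 0.0045, "tz": 0, "ax": 0, "ay": 0, "az": 0, "claw": -0.55}, {"tx": 0.005, "ty": 0.006, "tz": 0, "ax": 0, "ay": 0, "az": 0, "claw": -0.55}, {"tx": 0.005, "ty": 0.006, "tz": 0, "ax": 0, "ay": 0, "az": 0, "claw": -0.55}, {"tx": 0.005, "ty": 0.006, "tz": 0, "ax": 0, "ay": 0, "az": 0, "claw": -0.55}])

```text
t: 5.35
tcp_pos: [0.5579, -0.2826, 0.231]
tool_rot: [-0.0, 0.399, 0.917, 0.0]
contact_force: [-0.5, -0.0, -0.5]
grip_width: 0.224
grip_force: 0.0
```

Call:
play_rows(rows=[{"tx": 0.001, "ty": 0.001, "tz": 0, "ax": 0, "ay": 0, "az": 0, "claw": -0.55}, {"tx": 0.0015, "ty": 0.002, "tz": 0, "ax": 0, "ay": 0, "az": 0, "claw": -0.55}, {"tx": 0.0015, "ty": 0.002, "tz": 0, "ax": 0, "ay": 0, "az": 0, "claw": -0.55}, {"tx": 0.0015, "ty": 0.002, "tz": 0, "ax": 0, "ay": 0, "az": 0, "claw": -0.55}])

```text
t: 5.75
tcp_pos: [0.5582, -0.2809, 0.231]
tool_rot: [0.0, 0.398, 0.917, -0.0]
contact_force: [-2.2, -5.1, -0.4]
grip_width: 0.226
grip_force: 2.3
```

Run:
```python
from h import *
s=telemetry.state();print(s['tcp_pos'],s['contact_force'])
im,_=cap('wrist','w3');cv2.imwrite('pics/w3b.png',cv2.resize(im[100:370,80:440,::-1],(800,600),interpolation=cv2.INTER_CUBIC))
```

```text
[ 0.55821062 -0.28088172  0.2310193 ] [-2.21038652 -5.07951545 -0.37801996]
```

View pics/w3b.png

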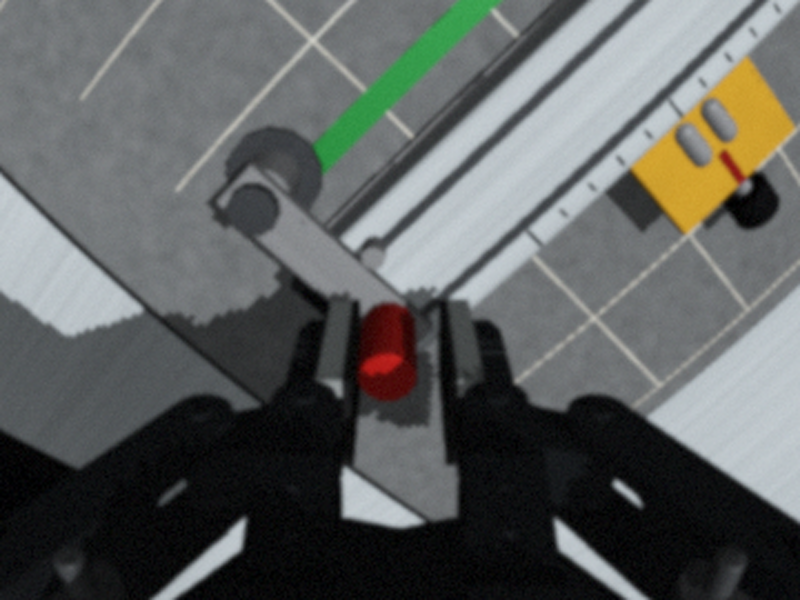

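The lever lies square across the bar against its stop, with about 5.5 N of resistance. I'll press slightly more to confirm, ease off within the slack and lift. The red line runs from (722,153) to (744,186) in the crop.

Call:
play_rows(rows=[{"tx": 0.001, "ty": 0.001, "tz": 0, "ax": 0, "ay": 0, "az": 0, "claw": -0.55}, {"tx": 0.001, "ty": 0.001, "tz": 0, "ax": 0, "ay": 0, "az": 0, "claw": -0.55}])

```text
t: 6.0
tcp_pos: [0.5582, -0.2803, 0.2311]
tool_rot: [0.001, 0.398, 0.917, -0.001]
contact_force: [-2.6, -9.6, -2.2]
grip_width: 0.228
grip_force: 4.4
```

Call:
play_rows(rows=[{"tx": -0.001, "ty": -0.002, "tz": 0, "ax": 0, "ay": 0, "az": 0, "claw": -0.55}, {"tx": -0.0015, "ty": -0.003, "tz": 0, "ax": 0, "ay": 0, "az": 0, "claw": -0.55}, {"tx": -0.0015, "ty": -0.003, "tz": -0.01, "ax": 0, "ay": 0, "az": 0, "claw": -0.55}, {"tx": -0.0015, "ty": -0.003, "tz": -0.03, "ax": 0, "ay": 0, "az": 0, "claw": -0.55}, {"tx": -0.0015, "ty": -0.003, "tz": -0.07, "ax": 0, "ay": 0, "az": 0, "claw": 0}, {"tx": -0.0015, "ty": -0.003, "tz": -0.1, "ax": 0, "ay": 0, "az": 0, "claw": 1}, {"tx": -0.0015, "ty": -0.003, "tz": -0.1, "ax": 0, "ay": 0, "az": 0, "claw": 1}])

```text
t: 6.7
tcp_pos: [0.5588, -0.2824, 0.3365]
tool_rot: [0.004, 0.398, 0.917, -0.0]
contact_force: [0.7, -0.3, 0.9]
grip_width: 0.728
grip_force: 0.0
```

Run:
```python
from h import *
s=telemetry.state();print(s['tcp_pos'],s['tool_rot'],s['contact_force'])
im,d=cap('wrist','w4');ci=vision.camera_info('wrist')
hsv=cv2.cvtColor(im,cv2.COLOR_RGB2HSV)
c=np.array([0.53844649,-0.04947733]);th=-.0351
R=np.array([[np.cos(th),-np.sin(th)],[np.sin(th),np.cos(th)]])
def blobs(n,m,z):
    k,l,st,ce=cv2.connectedComponentsWithStats(m.astype(np.uint8))
    for i in range(1,k):
        if st[i,4]>15:
            p=px('wrist',*ce[i],z,ci);print(n,st[i].tolist(),p[:2].round(4),((p[:2]-c)@R*1000).round(1))
H,S,V=[hsv[:,:,i].astype(int) for i in range(3)]
blobs('red',((H<5)|(H>174))&(S>150)&(V>60),.038)
blobs('red@knob',((H<5)|(H>174))&(S>150)&(V>60),.076)
blobs('orange',(H>=5)&(H<14)&(S>190)&(V>100),.096)
```

```text
[ 0.55883191 -0.28242949  0.33653671] [ 4.35480856e-03  3.98378178e-01  9.17210893e-01 -2.01923143e-04] [ 0.74759353 -0.32132866  0.91019057]
red [247, 178, 16, 23, 264] [ 0.5622 -0.2915] [  32.2 -241.1]
red@knob [247, 178, 16, 23, 264] [ 0.5535 -0.2815] [  23.2 -231.3]
orange [354, 136, 8, 8, 25] [ 0.5766 -0.197 ] [  43.3 -146.1]
```

Call:
play_rows(rows=[{"tx": 0.221, "ty": 0.242, "tz": 0.016, "ax": 0, "ay": 0, "az": -0.784, "claw": 1}, {"tx": 0.221, "ty": 0.242, "tz": 0.016, "ax": 0, "ay": 0, "az": -0.784, "claw": 1}, {"tx": 0.221, "ty": 0.242, "tz": 0.016, "ax": 0, "ay": 0, "az": -0.784, "claw": 1}, {"tx": 0.221, "ty": 0.242, "tz": 0.016, "ax": 0, "ay": 0, "az": -0.784, "claw": 1}, {"tx": 0.221, "ty": 0.242, "tz": 0.016, "ax": 0, "ay": 0, "az": -0.784, "claw": 1}, {"tx": 0.221, "ty": 0.242, "tz": 0.016, "ax": 0, "ay": 0, "az": -0.784, "claw": 1}, {"tx": 0.221, "ty": 0.242, "tz": 0.016, "ax": 0, "ay": 0, "az": -0.784, "claw": 1}, {"tx": 0.221, "ty": 0.242, "tz": 0.016, "ax": 0, "ay": 0, "az": -0.784, "claw": 1}, {"tx": 0.221, "ty": 0.242, "tz": 0.016, "ax": 0, "ay": 0, "az": -0.784, "claw": 1}, {"tx": 0.221, "ty": 0.242, "tz": 0.016, "ax": 0, "ay": 0, "az": -0.784, "claw": 1}, {"tx": 0.221, "ty": 0.242, "tz": 0.016, "ax": 0, "ay": 0, "az": -0.784, "claw": 1}, {"tx": 0.221, "ty": 0.242, "tz": 0.016, "ax": 0, "ay": 0, "az": -0.784, "claw": 1}])

```text
t: 7.95
tcp_pos: [0.5834, 0.0435, 0.315]
tool_rot: [-0.0, 0.019, 1.0, -0.0]
contact_force: [0.2, 0.6, 0.4]
grip_width: 1.002
grip_force: 0.0
```

Run:
```python
from h import *
import json
from scipy.spatial.transform import Rotation as Q
s=telemetry.state();q=s['tool_rot'];print(s['tcp_pos'],Q.from_quat([*q[1:],q[0]]).as_matrix().round(4).tolist(),s['joint_pos'])
ci=vision.camera_info('wrist');json.dump({k:np.array(v).tolist() for k,v in ci.items()},open('w5.json','w'))
im,_=cap('wrist','w5');cv2.imwrite('pics/w5b.png',cv2.resize(im[:,:,::-1],(800,600),interpolation=cv2.INTER_CUBIC))
```

```text
[0.58335692 0.0435303  0.31498843] [[-0.9993, 0.0375, -0.0001], [0.0375, 0.9993, -0.0], [0.0001, -0.0001, -1.0]] [ 5.41464697e-02  4.81470157e-01  1.78076629e+00 -4.86445772e-05
  8.79502553e-01 -1.47912227e+00]
```

View pics/w5b.png

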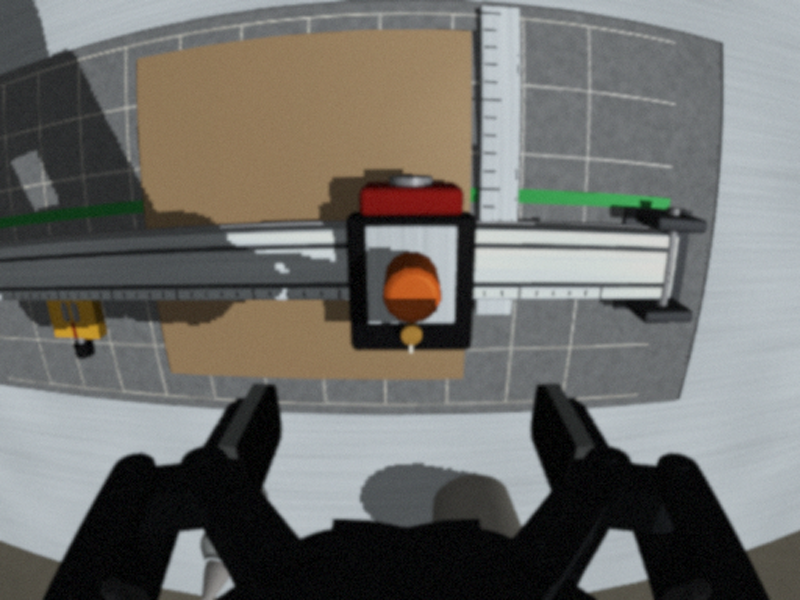

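The carriage knob top is at (412,290), its white line at (411,348) and the stop's red line near (78,330).

Run:
```python
from h import *
import json
ci=json.load(open('w5.json'))
c=np.array([0.53844649,-0.04947733]);th=-.0351
R=np.array([[np.cos(th),-np.sin(th)],[np.sin(th),np.cos(th)]])
for n,z,u,v in[('knob',.096,412,290),('white',.063,411,348),('red',.038,78,328)]:
    p=px('wrist',(u+.5)/1.5625-.5,(v+.5)/1.5625-.5,z,ci);print(n,p.round(4),(((p[:2]-c)@R)*1000).round(1))
```

```text
knob [0.5617 0.0465 0.096 ] [19.8 96.7]
white [0.6045 0.0449 0.063 ] [62.7 96.7]
red [ 0.5993 -0.1871  0.038 ] [  65.6 -135.4]
```

Call:
play_rows(rows=[{"tx": 0.022, "ty": 0.002, "tz": 0.01, "ax": 0, "ay": 0, "az": 0, "claw": 1}, {"tx": 0.022, "ty": 0.002, "tz": 0.03, "ax": 0, "ay": 0, "az": 0, "claw": 0.5}, {"tx": 0.022, "ty": 0.002, "tz": 0.05, "ax": 0, "ay": 0, "az": 0, "claw": 0.5}, {"tx": 0.022, "ty": 0.002, "tz": 0.065, "ax": 0, "ay": 0, "az": 0, "claw": 0.5}, {"tx": 0.022, "ty": 0.002, "tz": 0.074, "ax": 0, "ay": 0, "az": 0, "claw": 0}, {"tx": 0.022, "ty": 0.002, "tz": 0.074, "ax": 0, "ay": 0, "az": 0, "claw": -0.2}, {"tx": 0.022, "ty": 0.002, "tz": 0.074, "ax": 0, "ay": 0, "az": 0, "claw": -0.6}, {"tx": 0.022, "ty": 0.002, "tz": 0.074, "ax": 0, "ay": 0, "az": 0, "claw": -0.6}, {"tx": 0.022, "ty": 0.002, "tz": 0.074, "ax": 0, "ay": 0, "az": 0, "claw": -0.6}, {"tx": 0.022, "ty": 0.002, "tz": 0.074, "ax": 0, "ay": 0, "az": 0, "claw": -0.6}, {"tx": 0.022, "ty": 0.002, "tz": 0.074, "ax": 0, "ay": 0, "az": 0, "claw": -0.6}], squeeze=40)

```text
t: 9.1
tcp_pos: [0.5615, 0.0474, 0.2411]
tool_rot: [0.0, 0.018, 1.0, -0.0]
contact_force: [0.2, -1.6, -6.4]
grip_width: 0.291
grip_force: 39.9
```

Run:
```python
from h import *
from scipy.spatial.transform import Rotation as Q
s=telemetry.state();q=s['tool_rot'];print(s['tcp_pos'],Q.from_quat([*q[1:],q[0]]).as_matrix().round(4).tolist(),s['contact_force'],s['grip_width']*85)
```

```text
[0.56149612 0.04737012 0.24112364] [[-0.9994, 0.0357, 0.0002], [0.0357, 0.9994, -0.0001], [-0.0002, -0.0001, -1.0]] [ 0.17496159 -1.59831169 -6.396767  ] 24.755261847519396
```

Call:
play_rows(rows=[{"tx": 0, "ty": -0.005, "tz": 0, "ax": 0, "ay": 0, "az": 0, "claw": -0.6}, {"tx": 0, "ty": -0.015, "tz": 0, "ax": 0, "ay": 0, "az": 0, "claw": -0.6}, {"tx": 0, "ty": -0.03, "tz": 0, "ax": 0, "ay": 0, "az": 0, "claw": -0.6}, {"tx": 0, "ty": -0.045, "tz": 0, "ax": 0, "ay": 0, "az": 0, "claw": -0.6}, {"tx": 0, "ty": -0.06, "tz": 0, "ax": 0, "ay": 0, "az": 0, "claw": -0.6}, {"tx": 0, "ty": -0.075, "tz": 0, "ax": 0, "ay": 0, "az": 0, "claw": -0.6}, {"tx": 0, "ty": -0.09, "tz": 0, "ax": 0, "ay": 0, "az": 0, "claw": -0.6}, {"tx": 0, "ty": -0.105, "tz": 0, "ax": 0, "ay": 0, "az": 0, "claw": -0.6}, {"tx": 0, "ty": -0.12, "tz": 0, "ax": 0, "ay": 0, "az": 0, "claw": -0.6}, {"tx": 0, "ty": -0.135, "tz": 0, "ax": 0, "ay": 0, "az": 0, "claw": -0.6}, {"tx": 0, "ty": -0.15, "tz": 0, "ax": 0, "ay": 0, "az": 0, "claw": -0.6}, {"tx": 0, "ty": -0.165, "tz": 0, "ax": 0, "ay": 0, "az": 0, "claw": -0.6}, {"tx": 0, "ty": -0.18, "tz": 0, "ax": 0, "ay": 0, "az": 0, "claw": -0.6}, {"tx": 0, "ty": -0.193, "tz": 0, "ax": 0, "ay": 0, "az": 0, "claw": -0.6}, {"tx": 0, "ty": -0.203, "tz": 0, "ax": 0, "ay": 0, "az": 0, "claw": -0.6}, {"tx": 0, "ty": -0.21, "tz": 0, "ax": 0, "ay": 0, "az": 0, "claw": -0.6}, {"tx": 0, "ty": -0.21, "tz": 0, "ax": 0, "ay": 0, "az": 0, "claw": -0.6}, {"tx": 0, "ty": -0.21, "tz": 0, "ax": 0, "ay": 0, "az": 0, "claw": -0.6}])

```text
t: 10.9
tcp_pos: [0.5542, -0.1629, 0.2411]
tool_rot: [0.0, 0.018, 1.0, -0.0]
contact_force: [4.2, -1.6, -5.9]
grip_width: 0.286
grip_force: 40.0
```

Run:
```python
from h import *
im,_=cap('wrist','w6');cv2.imwrite('pics/w6b.png',cv2.resize(im[120:330,120:400,::-1],(800,600),interpolation=cv2.INTER_CUBIC))
im,_=cap('side','d6')
```

```text
(no output)
```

View pics/w6b.png

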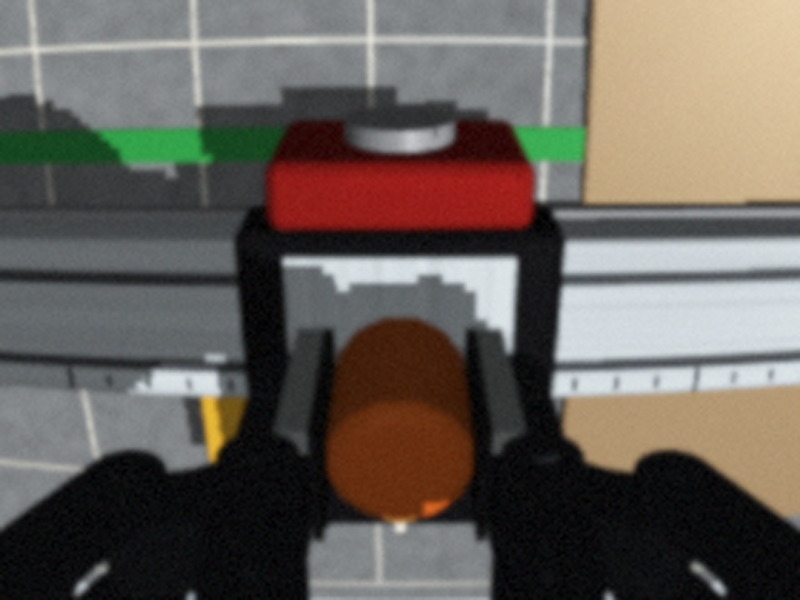

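Call:
play_rows(rows=[{"tx": -0.0007, "ty": -0.003, "tz": 0, "ax": 0, "ay": 0, "az": 0, "claw": -0.6}, {"tx": -0.0007, "ty": -0.007, "tz": 0, "ax": 0, "ay": 0, "az": 0, "claw": -0.6}, {"tx": -0.0007, "ty": -0.011, "tz": 0, "ax": 0, "ay": 0, "az": 0, "claw": -0.6}, {"tx": -0.0007, "ty": -0.014, "tz": 0, "ax": 0, "ay": 0, "az": 0, "claw": -0.6}, {"tx": -0.0007, "ty": -0.015, "tz": 0, "ax": 0, "ay": 0, "az": 0, "claw": -0.6}])

```text
t: 11.5
tcp_pos: [0.5539, -0.1778, 0.2411]
tool_rot: [-0.0, 0.018, 1.0, 0.0]
contact_force: [1.9, 2.3, -0.8]
grip_width: 0.288
grip_force: 40.5
```

Call:
play_rows(rows=[{"tx": 0, "ty": -0.001, "tz": 0, "ax": 0, "ay": 0, "az": 0, "claw": -0.6}, {"tx": 0, "ty": -0.002, "tz": 0, "ax": 0, "ay": 0, "az": 0, "claw": -0.6}])

```text
t: 11.7
tcp_pos: [0.5539, -0.1794, 0.2411]
tool_rot: [-0.0, 0.018, 1.0, 0.0]
contact_force: [1.8, 5.1, 0.3]
grip_width: 0.286
grip_force: 40.6
```

Call:
play_rows(rows=[{"tx": 0, "ty": -0.001, "tz": 0, "ax": 0, "ay": 0, "az": 0, "claw": -0.6}, {"tx": 0, "ty": -0.002, "tz": 0, "ax": 0, "ay": 0, "az": 0, "claw": -0.6}])

```text
t: 11.9
tcp_pos: [0.5539, -0.1806, 0.2411]
tool_rot: [-0.0, 0.018, 1.0, 0.001]
contact_force: [2.1, 10.4, 2.0]
grip_width: 0.289
grip_force: 40.8
```

Call:
play_rows(rows=[{"tx": 0, "ty": -0.001, "tz": 0, "ax": 0, "ay": 0, "az": 0, "claw": -0.6}, {"tx": 0, "ty": -0.002, "tz": 0, "ax": 0, "ay": 0, "az": 0, "claw": -0.6}])

```text
t: 12.1
tcp_pos: [0.5538, -0.1825, 0.2411]
tool_rot: [-0.0, 0.018, 1.0, 0.001]
contact_force: [1.6, 8.2, 1.6]
grip_width: 0.288
grip_force: 40.8
```

Call:
play_rows(rows=[{"tx": 0, "ty": -0.001, "tz": 0, "ax": 0, "ay": 0, "az": 0, "claw": -0.6}, {"tx": 0, "ty": -0.002, "tz": 0, "ax": 0, "ay": 0, "az": 0, "claw": -0.6}])

```text
t: 12.3
tcp_pos: [0.5537, -0.1849, 0.2411]
tool_rot: [-0.0, 0.018, 1.0, 0.0]
contact_force: [0.9, 2.9, 1.6]
grip_width: 0.288
grip_force: 40.7
```

Call:
play_rows(rows=[{"tx": 0, "ty": -0.001, "tz": 0, "ax": 0, "ay": 0, "az": 0, "claw": -0.6}, {"tx": 0, "ty": -0.001, "tz": 0, "ax": 0, "ay": 0, "az": 0, "claw": -0.6}])

```text
t: 12.5
tcp_pos: [0.5537, -0.1867, 0.2411]
tool_rot: [-0.0, 0.018, 1.0, -0.0]
contact_force: [-0.1, 1.0, 0.7]
grip_width: 0.292
grip_force: 40.7
```

Call:
play_rows(rows=[{"tx": 0, "ty": -0.001, "tz": 0, "ax": 0, "ay": 0, "az": 0, "claw": -0.6}, {"tx": 0, "ty": -0.001, "tz": 0, "ax": 0, "ay": 0, "az": 0, "claw": -0.6}])

```text
t: 12.7
tcp_pos: [0.5536, -0.1879, 0.241]
tool_rot: [-0.0, 0.018, 1.0, -0.0]
contact_force: [-2.3, -1.1, 1.6]
grip_width: 0.294
grip_force: 40.8
```

Call:
play_rows(rows=[{"tx": 0, "ty": -0.001, "tz": 0, "ax": 0, "ay": 0, "az": 0, "claw": -0.6}, {"tx": 0, "ty": -0.001, "tz": 0, "ax": 0, "ay": 0, "az": 0, "claw": -0.6}])

```text
t: 12.9
tcp_pos: [0.5536, -0.1887, 0.241]
tool_rot: [-0.0, 0.018, 1.0, -0.0]
contact_force: [-1.7, -0.4, 2.1]
grip_width: 0.287
grip_force: 40.8
```

Call:
play_rows(rows=[{"tx": 0, "ty": -0.001, "tz": 0, "ax": 0, "ay": 0, "az": 0, "claw": -0.6}, {"tx": 0, "ty": -0.001, "tz": 0, "ax": 0, "ay": 0, "az": 0, "claw": -0.6}])

```text
t: 13.1
tcp_pos: [0.5536, -0.1893, 0.241]
tool_rot: [-0.0, 0.018, 1.0, 0.0]
contact_force: [-2.4, 2.5, 4.0]
grip_width: 0.283
grip_force: 40.9
```

Call:
play_rows(rows=[{"tx": 0, "ty": -0.001, "tz": 0, "ax": 0, "ay": 0, "az": 0, "claw": -0.6}, {"tx": 0, "ty": -0.001, "tz": 0, "ax": 0, "ay": 0, "az": 0, "claw": -0.6}])

```text
t: 13.3
tcp_pos: [0.5536, -0.19, 0.241]
tool_rot: [-0.0, 0.018, 1.0, 0.0]
contact_force: [-1.4, 5.7, 4.6]
grip_width: 0.29
grip_force: 41.0
```

Run:
```python
from h import *
s=telemetry.state();print(s['tcp_pos'],s['contact_force'])
im,_=cap('scene','s7');cv2.imwrite('pics/s7b.png',cv2.resize(im[110:210,205:305,::-1],(600,600),interpolation=cv2.INTER_CUBIC))
```

```text
[ 0.55357959 -0.18996575  0.24101871] [-1.38085425  5.7020731   4.61165269]
```

View pics/s7b.png

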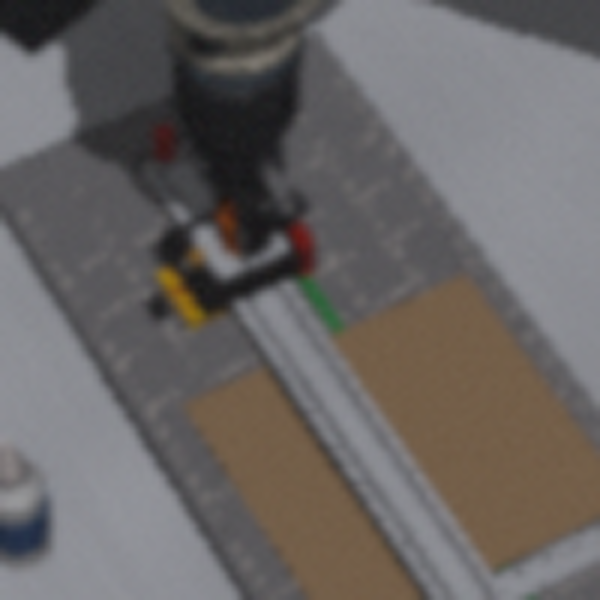

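I've now used 11 views against the limit of 10, so I'll do the remaining checks numerically. The last picture shows the carriage over the yellow stop near (190,290). I'll ease back to the balance point at y ≈ -0.189.

Call:
play_rows(rows=[{"tx": 0, "ty": 0.001, "tz": 0, "ax": 0, "ay": 0, "az": 0, "claw": -0.6}, {"tx": 0, "ty": 0.0015, "tz": 0, "ax": 0, "ay": 0, "az": 0, "claw": -0.6}, {"tx": 0, "ty": 0.0015, "tz": 0, "ax": 0, "ay": 0, "az": 0, "claw": -0.6}, {"tx": 0, "ty": 0.0015, "tz": 0, "ax": 0, "ay": 0, "az": 0, "claw": -0.6}])

```text
t: 13.75
tcp_pos: [0.5536, -0.1891, 0.241]
tool_rot: [-0.0, 0.018, 1.0, -0.0]
contact_force: [-3.5, 0.4, 3.6]
grip_width: 0.287
grip_force: 41.0
```

Run:
```python
from h import *
s=telemetry.state();print(s['tcp_pos'],s['contact_force'])
def proj(n,P):
    ci=vision.camera_info(n);f=192/np.tan(np.radians(ci['fov_y'])/2);q=np.array(ci['R'])@P+ci['t'];return q[:2]/q[2]*f+[ci['cx'],ci['cy']]
for n in('scene','side'):
    im,_=cap(n,n+'8')
    h=cv2.cvtColor(im,cv2.COLOR_RGB2HSV).astype(int);m=((h[...,0]<6)|(h[...,0]>174))&(h[...,1]>130)&(h[...,2]>60)
    k,l,st,ce=cv2.connectedComponentsWithStats(m.astype(np.uint8))
    e=proj(n,np.array([.5555,-.2835,.063]));print(n,'expected locked',e,'start',proj(n,np.array([.5276,-.3243,.063])))
    for i in range(1,k):
        if np.hypot(*(ce[i]-e))<40: print(ce[i],st[i,4])
# wrist: white line / red line / yellow
s=telemetry.state();ci=vision.camera_info('wrist');im,_=cap('wrist','w8');h=cv2.cvtColor(im,cv2.COLOR_RGB2HSV).astype(int)
H,S,V=h[...,0],h[...,1],h[...,2]
for nm,m,z in[('white',(S<40)&(V>180),.063),('red',((H<6)|(H>174))&(S>130)&(V>50),.038),('yel',(H>18)&(H<32)&(S>150)&(V>80),.038)]:
    m=m.copy();m[:255]=0;m[330:]=0
    k,l,st,ce=cv2.connectedComponentsWithStats(m.astype(np.uint8))
    for i in range(1,k):
        if st[i,4]>3: print(nm,st[i].tolist(),ce[i].round(1),px('wrist',*ce[i],z,ci).round(4))
```

```text
[ 0.55356325 -0.18909248  0.24100621] [-3.51004219  0.35962283  3.62469459]
scene expected locked [231.93319167 133.97212354] start [232.9203664  124.31203737]
[231.66666667 131.66666667] 3
[254.71428571 149.78571429] 14
side expected locked [286.59596187 264.54862569] start [283.43446513 279.44690822]
[261.55555556 243.04761905] 63
[286.44827586 264.62068966] 29
white [0, 255, 101, 75, 6485] [ 43.1 293.6] [ 0.6032 -0.3659  0.063 ]
white [170, 255, 15, 28, 69] [178.9 264. ] [ 0.5666 -0.2389  0.063 ]
white [181, 255, 18, 4, 52] [189.5 256.1] [ 0.5609 -0.2313  0.063 ]
white [314, 255, 77, 13, 201] [344.  256.4] [ 0.5647 -0.1395  0.063 ]
white [335, 269, 3, 14, 18] [335.9 274.7] [ 0.5778 -0.1434  0.063 ]
white [419, 296, 93, 34, 2013] [474.4 317. ] [ 0.6436 -0.0067  0.063 ]
white [259, 304, 3, 2, 5] [259.8 304.4] [ 0.5987 -0.191   0.063 ]
white [283, 305, 2, 9, 15] [283.5 308.8] [ 0.6033 -0.1757  0.063 ]
white [235, 308, 2, 9, 15] [235.5 311.8] [ 0.6049 -0.2072  0.063 ]
white [281, 323, 3, 2, 5] [282.2 323.6] [ 0.6172 -0.1765  0.063 ]
white [245, 324, 14, 1, 14] [251.5 324. ] [ 0.6167 -0.1973  0.063 ]
white [264, 324, 10, 1, 10] [268.5 324. ] [ 0.6171 -0.1858  0.063 ]
red [92, 255, 24, 14, 220] [102.4 260.2] [ 0.5822 -0.3108  0.038 ]
```

Run:
```python
from h import *
im=cv2.imread('pics/w8.png').astype(int);ci=vision.camera_info('wrist')
d=im[...,2]-np.maximum(im[...,1],im[...,0])
for r in range(303,318): print(r,d[r,240:280:1].tolist() if r%2 else '', im[r,260][::-1])
s=telemetry.state();print(s['t'],s['joint_velocities'].round(4),s['contact_force'])
```

```text
303 [-3, -3, -4, -3, -6, -5, -7, -4, -4, -6, -5, -4, -3, 6, 10, 14, 17, 19, 19, 17, 16, 17, 18, 20, 15, 13, 4, 0, -2, -2, -2, -5, -4, -6, -4, -4, -4, -6, -4, -7] [214 198 172]
304  [221 215 201]
305 [-6, -5, -4, -6, -4, -5, -7, -4, -7, -5, -5, -6, -6, 0, -4, -1, -1, 3, 2, 3, 4, 2, 2, 1, 0, -2, -2, -3, -6, -5, -6, -7, -7, -8, -8, -8, -6, -7, -7, -6] [197 193 183]
306  [128 126 119]
307 [-6, -5, -6, -8, -8, -7, -6, -6, -9, -5, -5, -5, -6, -4, -5, -5, -4, -2, -3, 0, -5, -2, -3, -2, -3, -4, -4, -10, -5, -5, -7, -7, -6, -5, -8, -7, -6, -8, -7, -7] [82 83 87]
308  [107 109 111]
309 [-5, -6, -6, -6, -4, -4, -7, -5, -4, -5, -6, -7, -5, -3, -5, -7, -4, -7, -3, -7, -5, -7, -6, -6, -4, -6, -5, -7, -6, -2, -7, -7, -6, -6, -6, -8, -6, -6, -1, -7] [124 127 129]
310  [128 132 135]
311 [-7, -6, -6, -6, -5, -5, -7, -5, -5, -5, -8, -3, -6, -9, -6, -7, -6, -4, -5, -7, -7, -5, -5, -5, -4, -5, -6, -8, -5, -5, -8, -6, -6, -8, -5, -7, -5, -5, -4, -5] [130 136 137]
312  [134 138 138]
313 [-6, -7, -6, -6, -5, -7, -6, -6, -4, -7, -8, -4, -5, -7, -5, -5, -7, -6, -4, -5, -7, -8, -5, -7, -7, -6, -6, -6, -6, -4, -8, -6, -7, -7, -4, -4, -6, -5, -4, -7] [133 137 140]
314  [136 139 140]
315 [-7, -7, -7, -6, -6, -7, -4, -5, -6, -5, -6, -6, -5, -7, -5, -5, -7, -4, -7, -4, -8, -6, -5, -5, -5, -5, -4, -5, -7, -8, -6, -6, -6, -5, -5, -8, -7, -6, -7, -4] [136 140 144]
316  [133 138 140]
317 [-8, -5, -7, -5, -6, -6, -6, -7, -8, -5, -7, -7, -3, -6, -5, -7, -5, -6, -6, -5, -6, -7, -5, -7, -6, -6, -5, -7, -7, -6, -7, -5, -6, -8, -5, -5, -7, -4, -7, -7] [135 140 141]
13.9 [-0.0006  0.0003  0.0002  0.0003 -0.0005 -0.0018] [-3.75922454 -0.54751192  4.3670042 ]
```

The red line is hidden under the saddle. The force balance and the vision estimate of the notch still agree to within 1 mm, and the arm is still.

```bash
python3 -c "
from cell import workorder;print(workorder.sign_off())"
```

```text
the job is handed in; nothing more can be done
None
```

I locked the latch against its stop, then slid the carriage into the notch, and handed the job in at about 14 s with the knob still gripped. The notch position was confirmed by force and an earlier sighting of the red line, not by seeing the two lines meet. I viewed 12 pictures against the limit of 10.

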